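Slide the cover plate out over the edge, grip it and cap the controller box

ROBOT

A 6-joint arm with a two-finger parallel gripper is mounted at the origin on the work surface. World frame = base frame: x ahead of the robot, y to its left, z up, the work surface at z = 0. Lengths are in m, angles in rad, forces in N, time in s.
With the tool pointing down it reaches from about 0.425 to 0.95 m from the base axis. Payload 3.5 kg.
Tool frame: the origin (TCP) lies at the very end of the fingers, on their centre line; the grasp point (between the pads) lies 19 mm behind it; z points along the fingers, y is the line along which they close (so a half turn about z gives the same grasp; the last joint's range is limited). The gripper opens to 85 mm and grips with 20 to 120 N. Pads are 22 mm wide; open, the fingers measure 114 mm over their backs; the gripper's body (76 mm by 85 mm) begins 54 mm behind the grasp point. The pads swing forward as they close: fully open they stand 13 mm farther back than shut.
Start: joints at [-1.485, 0.286, 1.577, -0, 1.279, -0.15], TCP at [0.158, -0.656, 0.231] pointing down, gripper open.
Joint ranges: [-2.77, 2.77], [-0.9, 2.22], [0.21, 2.48], [-1.53, 4.67], [0.24, 2.81], [-2.84, 2.84]. Speed limits (rad/s): [2.79, 2.79, 3.14, 3.14, 3.14, 3.14].

INTERFACE

Orientations are given as a unit quaternion [x, y, z, w].
In Python, from plant import ctrl gives the robot as it stands.
- The arm moves only by the tool carry_out, never from a script. Its argument "deltas" is one flat list of numbers, 6 for each row, row after row: the shift along the tool's x, y, z in m, then the turn, a rotation vector about the tool's x, y, z in rad. A call has 1 to 5 rows; each row is the pose to reach, as a shift and turn from the pose commanded when the call began, along the tool's axes at that moment; what a row does not reach only later rows make up. A row lasts 1/8 s, in which the tool goes at most 62.5 mm and 10.7 degrees, less where a joint would pass 70% of its speed; a pose out of reach is approached as far as the arm can. A call with a gripper value outside its range is refused whole. "grip" is the opening in per cent of the stroke, from 0 (shut) to 100 (fully open), set as the call begins (left out, the last holds). The fingers move at their own pace and stop on an object; "grip_force" is the grip in N (left out, the last holds). Time passes only in rows, so rows that repeat a pose let the fingers close. It gives the time, the measured TCP pose, the force, the opening and the grip force at its end, in the units of the state.
- ctrl.get_state(): the state, without advancing time (a new reading comes with each control period).
- ctrl.read_camera(name): name is "side" or "top" or "wrist"; returns (picture, depth): 400x640x3 uint8, red, green, blue; 400x640 float32, m along the optical axis (not along the pixel's ray), 0 where there is no reading.
- ctrl.camera_model(name): a dict with "intrinsics" (3x3 intrinsics, pixels), "k1" (the pictures are not rectified: a ray, as slopes to the right and down, at radius r is drawn at 1 + k1 r^2 times it, then the intrinsics apply), "extrinsics" (4x4, takes a point from world to camera coordinates); the wrist camera has in their place "hand_eye" (4x4, takes a point from camera to tool coordinates, whose origin is the TCP and whose axes are the flange's). Camera axes: x right, y down, z forward; pixel columns grow to the right and rows downward; lengths in m; the calibration is good to about 2 mm. A picture is of the moment at which its call begins: read the wrist's pose just before it. camera_model takes no time and is no camera call.
- ctrl.sign_off(): hands the job in; it is judged then, once.
Trained networks look in the newest picture that a camera, given by its name, has taken for a name from the list of things; names that differ only in an ending like _2 or _b are one class to them, and where a whole thing is asked for, a point or a joint stands for the part that bears it (a point fixed in the world has none). Each returns a list of dicts, best first, with "score" (0 to 1); they miss things now and then, are a little off and sometimes report something else, mostly with a low value. They report only what shows in the picture. A call takes as long as a camera call. They do not tell look-alikes from the thing itself.
- ctrl.find_in(camera, query): "uv" ([column, row] in pixels, amid what is visible of it).
The state is a dict: "time": time; "qpos": joint angles; "dq": joint speeds; "joint_efforts": joint torques, N m; "eef_pos": TCP position; "tcp_rot": TCP orientation; "contact_force": force on the tool from outside, world axes, zero at the start; "wrist_torque": the same for the moment, N m; "opening": opening from 0.0 (shut) to 1.0 (fully open); "finger_force": force on a finger pad.
Only numpy, scipy, OpenCV 4.12 (cv2) and the standard library are available. Lean on these libraries where they do the work, as an engineer would, in place of code of your own. Each camera call takes 0.05 s, during which the arm holds its last target. There are 200 camera calls.

TASK

Put the aluminium cover plate from the assembly stand onto the open controller box. Lift the stop bar straight up out of its slots and stand it upright on the bench; then push the plate along the channel until about a third of it hangs out over the open end, still lying flat, grip it by that end and lift it clear (the rails leave no room for fingers beside it). Lower it gently until it rests on the four stand-offs that stick out of the box, and only then let go, flat, centred and square over the box; never let it fall, and leave the screwdriver, servo and jar where they are.

Things in the scene. Friction and masses are not known exactly. Their poses are not given: they have to be found in the camera images.
- cover: the cover: a flat aluminium plate 140 x 56 x 4 mm (x, y, z), about 0.11 kg; its vent slots and screw holes are only drawn. Origin at the centre of its underside, x along its length. It starts flat in the stand's channel, lengthwise, its leading end 4 to 24 mm short of the stop bar's slots; held by friction only, it tips off if more than half its length overhangs.
- stand: the assembly stand, fixed: grey deck 236 x 86 x 12 mm on legs. Origin at its centre on the bench, x along the channel to the open end (plain edge at x +118 mm, free space beyond and below). Channel floor 60 mm above the bench, 66 mm wide between side rails 12 mm high, 10 mm wide, cut by slots at x 94 to 108. Closed end: fixed wall 12 mm high at x -118 to -112; 42 to 62 mm of bare floor from it to the plate.
- bar: the stop bar: steel, 0.09 kg, lying across the channel in the rail slots at x +101 mm of the stand, 2 mm of play each way. Foot 10 x 96 x 12 mm (x, y, z) with cheeks 26 x 6 x 12 mm on its ends outside the rails, so that it comes out only upwards. Grip tab in the middle 10 x 20 mm (x, y), up to 52 mm above its underside. Origin at the centre of the underside; x along the channel.
- box: the controller box, fixed: dark grey, open-topped, 140 x 44 x 70 mm (x, y, z), walls 6 mm. Origin at the centre of its underside on the bench, x along its length. Four equal round stand-offs (9 mm thick, at x +-56, y +-10.5 mm) rise 2 to 16 mm above its rim: set anew each time and not reported, so feel for them. The cover is as long as the box and 6 mm wider on each side; either way round fits.
- screwdriver: bystander: a screwdriver lying on the bench, about 200 mm long.
- servo: bystander: a small servo motor 54 x 20 x 43 mm standing on the bench; origin at the centre of its underside.
- jar: bystander: a small closed jar, 40 mm in diameter and 50 mm high, standing on the bench; origin at the centre of its underside.
Not all that is in view belongs to the job. Several things have the shape of the cover; the one meant has the colours described above. Several things look just like the box: the one meant starts farthest to the robot's left.

How it is judged:
On the way, in this order (a step that is already met when the one before it is completed fails the run):
1. the stop bar is lifted out: its underside 20 mm or more above the channel floor (height (world z) of bar above 0.08 m and contact force between bar and stand below 0.1 N), for 0.1 s.
2. the cover hangs 32 mm or more out over the stand's open end, still lying flat on the stand (x of cover in the frame of stand between 0.08 and 0.12 m and z of cover in the frame of stand between 0.057 and 0.064 m and angle between the z axis of cover and the z axis of stand, either way round below 0.06 rad), for 0.2 s.
3. the cover, held in the fingers, is lifted clear: 30 mm or more above the stand's deck (height (world z) of cover above 0.09 m and contact force between cover and stand below 0.1 N and contact force between the fingers and cover above 1 N), for 0.2 s.
4. the cover touches the box's stand-offs, over the box, while still held in the fingers (contact force between cover and box above 0.2 N and contact force between the fingers and cover above 1 N and horizontal distance between cover and box below 0.015 m and height (world z) of cover below 0.095 m), for 0.1 s.
At the end, for the whole second after the job is handed in: The cover rests flat (0.04 rad) and still on the box's stand-offs, underside 69 to 89 mm above the bench, centred within 9 mm along and 6 mm across, square within 0.08 rad (either way round); the stop bar stands upright (0.1 rad), still, its underside within 10 mm of the bench (x of cover in the frame of box between -0.009 and 0.009 m and y of cover in the frame of box between -0.006 and 0.006 m and z of cover in the frame of box between 0.069 and 0.089 m and contact force between cover and box above 0.2 N and angle between the x axis of cover and the x axis of box, either way round below 0.08 rad and angle between the z axis of cover and the z axis of box, either way round below 0.04 rad and linear speed of each of cover, bar below 0.01 m/s and height (world z) of bar below 0.01 m and angle between bar's own z axis and vertical below 0.1 rad); the robot touches nothing.
It fails at once if the cover is pressed on the box with more than 20 N (contact force between cover and box above 20 N).
It fails at once if the cover falls: its centre comes lower than 50 mm above the bench (height (world z) of cover below 0.05 m).
It fails at once if the screwdriver is moved more than 20 mm (distance of screwdriver from where it was at the start of the episode above 0.02 m).
It fails at once if the servo is moved more than 20 mm (distance of servo from where it was at the start of the episode above 0.02 m).
It fails at once if the jar is moved more than 20 mm (distance of jar from where it was at the start of the episode above 0.02 m).
It also fails if it takes over 67 s, if anything falls off the work surface, if the arm or the gripper's body presses on something with over 40 N, if the wrist force passes 120 N, or if a joint passes its speed limit or range.

## Working session

There is one attempt and no reset: what is moved stays moved. The work goes in short steps, Python scripts to look and compute and a tool call to move; the robot and the scene stay as the last step left them, time stands still between calls to the robot, and variables do not carry over. Pictures are saved under pics/ and viewed, at most 10 in all, crops included, and the job is handed in when it is done.

Besides the shell and the picture viewer there is one more tool, called after "Emit:" in YAML: its name, and indented under it one key for each argument. carry_out: Moves the arm, as the interface text tells. Its arguments: {"type":"object","properties":{"deltas":{"type":"array"},"grip":{"type":"number"},"grip_force":{"type":"number"}},"required":["deltas"]}

```bash
ls; mkdir -p pics; cat > h.py <<'E'
import numpy as np, cv2
from plant import ctrl
from scipy.spatial.transform import Rotation as R
def snap(n):
    s=ctrl.get_state(); im,d=ctrl.read_camera(n); return s,im,d
def T_cw(n,s=None):
    m=ctrl.camera_model(n)
    if 'extrinsics' in m: return np.linalg.inv(np.array(m['extrinsics']))
    T=np.eye(4); T[:3,:3]=R.from_quat(s['tcp_rot']).as_matrix(); T[:3,3]=s['eef_pos']
    return T@np.array(m['hand_eye'])
def cloud(n,d,s=None):
    m=ctrl.camera_model(n); K=np.array(m['intrinsics'],float)
    v,u=np.mgrid[0:d.shape[0],0:d.shape[1]]
    p=np.stack([u.ravel(),v.ravel()],1).astype(float)[:,None]
    q=cv2.undistortPoints(p,K,np.array([m['k1'],0,0,0,0.]))[:,0]
    P=np.c_[q*d.ravel()[:,None],d.ravel()]
    T=T_cw(n,s); W=P@T[:3,:3].T+T[:3,3]
    W[d.ravel()==0]=np.nan
    return W.reshape(d.shape+(3,))
def save(n,im): cv2.imwrite('pics/'+n+'.png',im[...,::-1])
E
python3 - <<'E'
from h import *
for c in ['top','side']:
    s,im,d=snap(c); save(c+'0',im); np.savez('pics/'+c+'0.npz',im=im,d=d)
    W=cloud(c,d); print(c,np.nanmin(W,axis=(0,1)),np.nanmax(W,axis=(0,1)))
    for q in ['cover','stand','bar','box','screwdriver','servo','jar']:
        for r in ctrl.find_in(c,q)[:4]:
            u,v=map(int,r['uv']); print(q,round(r['score'],2),u,v,W[v,u].round(3))
print(ctrl.get_state())
E
```

```text
pics
top [-0.35803133 -1.77962308 -0.77130594] [1.61253823 1.54381068 0.69312463]
cover 0.8 234 193 [0.537 0.194 0.064]
stand 0.62 243 221 [0.464 0.171 0.063]
stand 0.18 234 193 [0.537 0.194 0.064]
bar 0.75 222 160 [0.616 0.215 0.112]
bar 0.46 465 191 [ 0.536 -0.43   0.027]
box 0.75 397 260 [ 0.354 -0.232  0.045]
box 0.71 368 196 [ 0.525 -0.158  0.045]
screwdriver 0.77 467 187 [ 0.547 -0.435  0.03 ]
servo 0.53 146 228 [0.45  0.435 0.039]
jar 0.72 309 220 [ 0.464 -0.     0.05 ]
side [-1.10239446 -2.84118505 -0.7761585 ] [2.14294076 0.55801784 0.55367325]
cover 0.97 288 259 [0.535 0.189 0.064]
cover 0.72 218 356 [0.614 0.4   0.004]
stand 0.59 309 272 [0.48  0.218 0.071]
stand 0.33 246 262 [0.615 0.227 0.077]
bar 0.8 247 263 [0.612 0.228 0.076]
box 0.92 392 166 [ 0.347 -0.218  0.053]
box 0.72 328 173 [ 0.517 -0.134  0.06 ]
box 0.68 314 272 [0.47  0.215 0.07 ]
screwdriver 0.6 334 134 [ 0.561 -0.434 -0.   ]
servo 0.65 300 385 [0.442 0.432 0.037]
jar 0.87 339 221 [0.455 0.02  0.035]
jar 0.41 315 271 [0.468 0.214 0.073]
{'time': 0.8, 'qpos': array([-1.48503703e+00,  2.86283238e-01,  1.57668537e+00, -2.77157655e-05,
        1.27856656e+00, -1.50034959e-01]), 'dq': array([0.00131348, 0.00157999, 0.00059381, 0.00025231, 0.00066111,
       0.0001433 ]), 'joint_efforts': array([ 1.87688929e-03, -4.05912101e+01, -2.92920613e+01, -1.38369167e-06,
        4.34459498e-04, -7.71103181e-07]), 'eef_pos': array([ 0.15768965, -0.656322  ,  0.23134399]), 'tcp_rot': array([ 9.93057710e-01,  1.17628158e-01, -1.41872226e-05,  2.83023466e-05]), 'contact_force': array([ 0.34416899, -0.13897989, -0.44400531]), 'wrist_torque': array([-0.01402967, -0.03476992,  0.04596784]), 'finger_force': 0.0, 'opening': 0.9984245593433216}
```

View pics/top0.png

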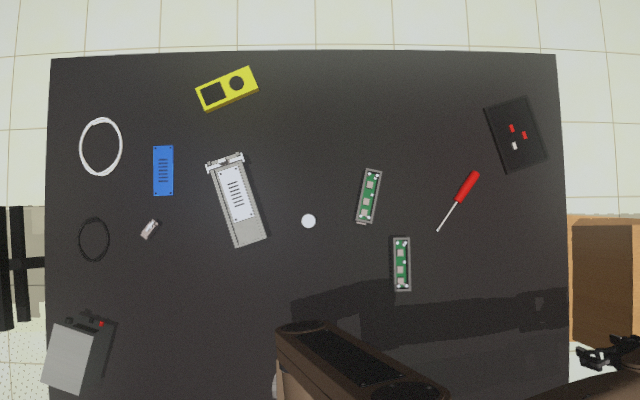

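View pics/side0.png

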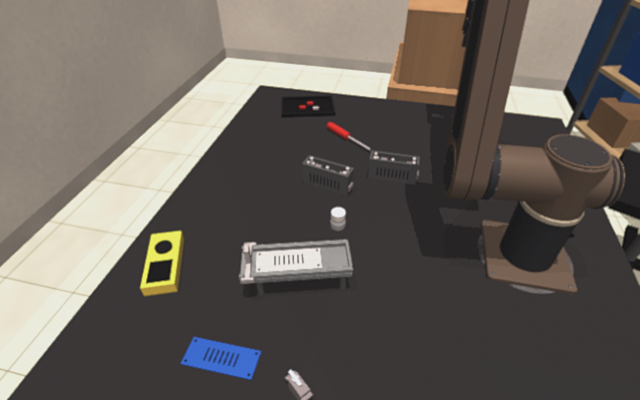

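The top view shows the white-silver cover in the stand's channel at (235,195), with the bar at (225,160) at the far, open end. The blue plate at (163,170) is a look-alike. The two boxes are at (368,196), which is the leftmost and so the target, and at (402,263). The side view agrees.

```bash
python3 - <<'E'
from h import *
for c in ['top','side']:
    z=np.load(f'pics/{c}0.npz'); W=cloud(c,z['d']); im=z['im'].astype(int)
    bench=np.nanmedian(W[...,2][(abs(W[...,0]-.5)<.2)&(abs(W[...,1]-.05)<.1)])
    print(c,'bench',bench)
    for n,ctr,rad,lo,hi in [('stand',(.53,.19),.17,.045,.085),('box',(.525,-.155),.11,.04,.1),('tab',(.62,.215),.06,.09,.13),('jar',(.46,.01),.04,.03,.1),('servo',(.445,.435),.06,.02,.1)]:
        m=(np.hypot(W[...,0]-ctr[0],W[...,1]-ctr[1])<rad)&(W[...,2]>lo)&(W[...,2]<hi)
        P=W[m]; 
        if len(P)<5: print(n,len(P)); continue
        r=cv2.minAreaRect(P[:,:2].astype(np.float32)); print(n,len(P),np.round(r[0],4),np.round(r[1],3),round(r[2],1),'z',np.percentile(P[:,2],[5,50,95]).round(3))
    # cover colour
    m=(np.hypot(W[...,0]-.53,W[...,1]-.19)<.12)&(W[...,2]>.055)&(W[...,2]<.07)&(im.min(-1)>np.percentile(im.min(-1)[(np.hypot(W[...,0]-.53,W[...,1]-.19)<.1)],60))
    P=W[m]; r=cv2.minAreaRect(P[:,:2].astype(np.float32)); print('cover',len(P),r)
E
```

```text
top bench 0.00010131673896796034
stand 3076 [0.5201 0.1868] [0.238 0.103] 17.5 z [0.058 0.064 0.074]
box 975 [ 0.525 -0.155] [0.045 0.141] 76.9 z [0.044 0.058 0.072]
tab 47 [0.6155 0.2165] [0.009 0.02 ] 19.2 z [0.094 0.11  0.115]
jar 152 [0.4627 0.0039] [0.034 0.034] 88.9 z [0.046 0.05  0.053]
servo 165 [0.4478 0.4295] [0.021 0.052] 49.2 z [0.025 0.036 0.044]
cover 1564 ((0.5250688195228577, 0.18552319705486298), (0.22653120756149292, 0.09541653096675873), 19.99346351623535)
side bench -0.0009066009113352091
stand 4054 [0.5186 0.1876] [0.236 0.105] 17.4 z [0.055 0.063 0.072]
box 885 [ 0.5239 -0.1556] [0.05  0.142] 76.5 z [0.043 0.06  0.07 ]
tab 80 [0.614  0.2181] [0.011 0.021] 13.6 z [0.091 0.108 0.112]
jar 171 [0.4605 0.0048] [0.036 0.035] 12.3 z [0.035 0.048 0.05 ]
servo 423 [0.4464 0.4304] [0.021 0.055] 52.6 z [0.026 0.036 0.043]
cover 2100 ((0.5254147052764893, 0.18200117349624634), (0.22493042051792145, 0.102138951420784), 20.678842544555664)
```

```bash
cat >> h.py <<'E'
S0=np.array([.519,.187]); SY=np.radians(17.4); B0=np.array([.5245,-.155]); BY=np.radians(-13.1)
def plan(p,yaw,tilt=0):
    """delta (tool axes) from measured pose to TCP p, tool down, tool x at world yaw"""
    s=ctrl.get_state(); A=R.from_quat(s['tcp_rot'])
    G=R.from_euler('z',yaw)*R.from_euler('x',np.pi)*R.from_euler('y',tilt)
    d=A.inv().apply(np.array(p)-s['eef_pos']); r=(A.inv()*G).as_rotvec()
    print('delta',np.r_[d,r].round(4),'dist',np.linalg.norm(d).round(3)); return d,r
def w(o,yaw,x,y,z):
    c,t=np.cos(yaw),np.sin(yaw); return [o[0]+c*x-t*y,o[1]+t*x+c*y,z]
def st(x,y,z): return w(S0,SY,x,y,z)
def bx(x,y,z): return w(B0,BY,x,y,z)
def loc(o,yaw,P):
    c,t=np.cos(yaw),np.sin(yaw); D=np.asarray(P)[...,:2]-o
    return np.stack([D[...,0]*c+D[...,1]*t,-D[...,0]*t+D[...,1]*c],-1)
E
python3 - <<'E'
from h import *
m=ctrl.camera_model('wrist'); print(m)
plan([.5,-.3,.32],SY); plan(st(.05,0,.32),SY)
E
```

```text
{'intrinsics': array([[336.13193314,   0.        , 320.34544959],
       [  0.        , 336.13193314, 199.23340937],
       [  0.        ,   0.        ,   1.        ]]), 'k1': -0.010148986277600332, 'hand_eye': array([[ 1.27469737e-03, -9.58108678e-01, -2.86402055e-01,
         7.23824334e-02],
       [ 9.99999044e-01,  1.06799417e-03,  8.77932471e-04,
         8.66425038e-04],
       [-5.35278994e-04, -2.86402900e-01,  9.58109123e-01,
        -1.42726149e-01],
       [ 0.00000000e+00,  0.00000000e+00,  0.00000000e+00,
         1.00000000e+00]])}
delta [ 4.161e-01 -2.665e-01 -8.870e-02  1.000e-04  0.000e+00 -6.790e-02] dist 0.502
delta [ 5.982e-01 -7.390e-01 -8.870e-02  1.000e-04  0.000e+00 -6.790e-02] dist 0.955
```

Emit:
carry_out:
  deltas: [0.048, -0.03, -0.016, 0, 0, 0, 0.096, -0.06, -0.032, 0, 0, 0, 0.144, -0.09, -0.048, 0, 0, 0, 0.192, -0.12, -0.064, 0, 0, 0, 0.24, -0.15, -0.08, 0, 0, 0]

```text
time: 1.42
eef_pos: [0.3571, -0.453, 0.3121]
tcp_rot: [0.993, 0.117, 0.0, 0.0]
contact_force: [-0.2, -0.7, 0.1]
opening: 1.0
finger_force: 0.0
```

Emit:
carry_out:
  deltas: [0.04, -0.03, 0, 0, 0, 0, 0.08, -0.06, 0, 0, 0, 0, 0.12, -0.09, 0, 0, 0, 0, 0.15, -0.12, 0, 0, 0, 0, 0.18, -0.16, 0, 0, 0, 0]

```text
time: 2.05
eef_pos: [0.4944, -0.2557, 0.3114]
tcp_rot: [0.993, 0.117, 0.0, 0.0]
contact_force: [-0.3, -0.0, 0.1]
opening: 0.997
finger_force: 0.0
```

Emit:
carry_out:
  deltas: [0.02, -0.05, 0, 0, 0, 0, 0.04, -0.1, 0, 0, 0, 0, 0.06, -0.15, 0, 0, 0, 0, 0.08, -0.2, 0, 0, 0, 0, 0.1, -0.25, 0, 0, 0, 0]

```text
time: 2.68
eef_pos: [0.5325, 0.0114, 0.3117]
tcp_rot: [0.993, 0.118, 0.0, 0.0]
contact_force: [0.7, -0.5, 0.2]
opening: 1.0
finger_force: 0.0
```

Emit:
carry_out:
  deltas: [0.02, -0.05, 0.015, 0, 0, -0.02, 0.04, -0.1, 0.03, 0, 0, -0.04, 0.06, -0.15, 0.05, 0, 0, -0.06, 0.078, -0.18, 0.06, 0, 0, -0.068, 0.078, -0.18, 0.06, 0, 0, -0.068]

```text
time: 3.3
eef_pos: [0.5657, 0.2049, 0.2498]
tcp_rot: [0.988, 0.153, -0.001, -0.0]
contact_force: [0.5, -0.8, 0.6]
opening: 0.995
finger_force: 0.0
```

```bash
python3 - <<'E'
from h import *
s,im,d=snap('wrist'); s=s; save('w1',im); np.savez('pics/w1.npz',im=im,d=d)
print(s['time'],s['eef_pos'],s['qpos'].round(3))
W=cloud('wrist',d,s); np.save('pics/w1W.npy',W)
for q in ['cover','bar']:
    for r in ctrl.find_in('wrist',q)[:2]:
        u,v=map(int,r['uv']); print(q,r['score'],u,v,W[v,u].round(3),loc(S0,SY,W[v,u]).round(3))
E
```

```text
3.3 [0.5656954  0.20486324 0.24984907] [0.179 0.114 1.743 0.    1.287 1.442]
cover 0.88 159 69 [0.611 0.402 0.003] [0.152 0.178]
cover 0.85 324 202 [0.539 0.191 0.064] [ 0.021 -0.002]
bar 0.89 325 124 [0.617 0.216 0.112] [ 0.102 -0.001]
```

View pics/w1.png

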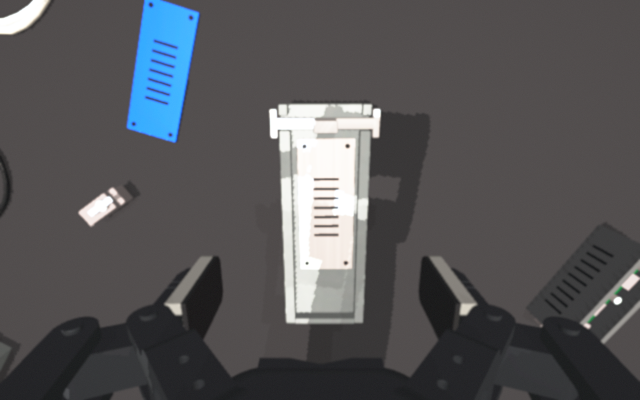

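The wrist view shows the stand in mid-image, the bar tab at (325,125), and the cover spanning rows 140 to 268 around (325,203).

```bash
python3 - <<'E'
from h import *
z=np.load('pics/w1.npz'); W=np.load('pics/w1W.npy'); im=z['im'].astype(int)
v,u=np.mgrid[0:400,0:640]
L=loc(S0,SY,W); Z=W[...,2]
def rect(n,m):
    P=L[m].astype(np.float32); r=cv2.minAreaRect(P); print(n,len(P),np.round(r[0],4),np.round(r[1],4),round(r[2],2),'z',np.percentile(Z[m],[5,50,95]).round(4), 'ext',np.percentile(P,1,axis=0).round(4),np.percentile(P,99,axis=0).round(4))
reg=(u>260)&(u<390)&(v>95)&(v<335)
rect('stand',reg&(Z>.057)&(Z<.085)&(abs(L[...,1])<.045))
rail=reg&(Z>.068)&(Z<.076)&(abs(L[...,0])<.09)&(abs(L[...,1])>.03)
for sg in (1,-1):
    m=rail&(L[...,1]*sg>0); p=np.polyfit(L[m][:,0],L[m][:,1],1); print('rail',sg,p.round(4))
rect('tab',reg&(Z>.1)&(Z<.12))
rect('bar',reg&(Z>.0665)&(L[...,0]>.085)&(L[...,0]<.12)&(abs(L[...,1])<.06))
# cover by brightness: interior profile along v at u=325 & 310
for uu in (307,345):
    print(uu,[(vv,int(im[vv,uu].min()),round(float(Z[vv,uu]),4),round(float(L[vv,uu,0]),3)) for vv in list(range(130,150,2))+list(range(258,280,2))])
vv=250; print([(uu,int(im[vv,uu].min()),round(float(Z[vv,uu]),4),round(float(L[vv,uu,1]),3)) for uu in list(range(288,306,2))+list(range(344,364,2))])
plan(st(.101,0,.2),SY)
E
```

```text
stand 18319 [-0.0012 -0.0003] [0.237  0.0898] 0.19 z [0.0597 0.0643 0.0729] ext [-0.1159 -0.044 ] [0.1159 0.0403]
rail 1 [0.0107 0.0355]
rail -1 [ 0.0029 -0.0402]
tab 309 [ 0.1003 -0.0019] [0.0093 0.0191] 0.21 z [0.1045 0.112  0.1133] ext [ 0.0957 -0.0114] [0.1049 0.0075]
bar 1948 [ 0.1012 -0.0018] [0.032  0.1022] 0.34 z [0.0707 0.0723 0.1124] ext [ 0.0857 -0.0519] [0.1162 0.0485]
307 [(130, 242, 0.0609, 0.093), (132, 246, 0.06, 0.091), (134, 246, 0.0605, 0.089), (136, 246, 0.0595, 0.087), (138, 250, 0.0608, 0.085), (140, 255, 0.064, 0.083), (142, 255, 0.0643, 0.082), (144, 255, 0.0642, 0.08), (146, 255, 0.0637, 0.078), (148, 255, 0.0649, 0.076), (258, 255, 0.0641, -0.043), (260, 255, 0.0634, -0.045), (262, 143, 0.065, -0.047), (264, 174, 0.0652, -0.049), (266, 255, 0.0651, -0.052), (268, 255, 0.0636, -0.055), (270, 228, 0.0605, -0.059), (272, 227, 0.0599, -0.062), (274, 226, 0.0609, -0.064), (276, 227, 0.0599, -0.067), (278, 227, 0.0619, -0.068)]
345 [(130, 175, 0.0604, 0.093), (132, 184, 0.06, 0.091), (134, 184, 0.0608, 0.089), (136, 183, 0.0596, 0.087), (138, 219, 0.0613, 0.085), 
[... 317 characters left out ...]
59), (272, 159, 0.0603, -0.061), (274, 164, 0.061, -0.063), (276, 162, 0.0597, -0.067), (278, 157, 0.0603, -0.069)]
[(288, 227, 0.0724, 0.035), (290, 228, 0.0732, 0.033), (292, 193, 0.0725, 0.031), (294, 149, 0.0594, 0.03), (296, 223, 0.0595, 0.028), (298, 230, 0.0598, 0.026), (300, 253, 0.065, 0.023), (302, 255, 0.0651, 0.021), (304, 255, 0.0646, 0.019), (344, 231, 0.0643, -0.024), (346, 231, 0.0648, -0.026), (348, 235, 0.0642, -0.028), (350, 238, 0.0657, -0.03), (352, 198, 0.0654, -0.032), (354, 142, 0.0608, -0.035), (356, 120, 0.0721, -0.036), (358, 153, 0.0722, -0.038), (360, 154, 0.073, -0.04), (362, 154, 0.072, -0.042)]
delta [ 0.0512  0.0004  0.0518  0.0005 -0.0005 -0.0003] dist 0.073
```

Emit:
carry_out:
  deltas: [0.035, 0.002, 0.03, 0, 0, -0.004, 0.051, 0.002, 0.08, 0, 0, -0.004, 0.051, 0.002, 0.125, 0, 0, -0.004, 0.051, 0.002, 0.16, 0, 0, -0.004, 0.051, 0.002, 0.172, 0, 0, -0.004]

```text
time: 4.08
eef_pos: [0.6144, 0.2146, 0.0772]
tcp_rot: [0.988, 0.152, -0.002, 0.0]
contact_force: [-0.4, -0.6, 0.8]
opening: 1.003
finger_force: 0.0
```

Emit:
carry_out:
  deltas: [0, 0, 0, 0, 0, 0, 0, 0, 0, 0, 0, 0, 0, 0, 0, 0, 0, 0, 0, 0, 0, 0, 0, 0, 0, 0, 0, 0, 0, 0]
  grip: 0
  grip_force: 50

```text
time: 4.7
eef_pos: [0.6166, 0.2166, 0.0811]
tcp_rot: [0.988, 0.153, 0.001, -0.0]
contact_force: [-0.8, 0.2, 4.3]
opening: 0.228
finger_force: 49.2
```

```bash
sed -i 's/S0=np.array(\[.519,.187\]); SY=np.radians(17.4)/S0=np.array([.5195,.1853]); SY=np.radians(17.6)/' h.py; python3 - <<'E'
from h import *
s=ctrl.get_state(); print(s['time'],s['eef_pos'],loc(S0,SY,s['eef_pos']),s['opening'],s['finger_force'],s['contact_force'])
E
```

```text
4.7 [0.61661785 0.21656394 0.08112347] [0.1020251  0.00043498] 0.22837747563332345 49.19471561908722 [-0.79101149  0.230031    4.28875302]
```

Emit:
carry_out:
  deltas: [0, 0, -0.01, 0, 0, 0, 0, 0, -0.03, 0, 0, 0, 0, 0, -0.06, 0, 0, 0, 0, 0, -0.09, 0, 0, 0, 0, 0, -0.1, 0, 0, 0]

```text
time: 5.32
eef_pos: [0.6167, 0.2165, 0.183]
tcp_rot: [0.988, 0.153, 0.002, -0.0]
contact_force: [-0.8, -0.3, -0.7]
opening: 0.22
finger_force: 49.3
```

Emit:
carry_out:
  deltas: [0, 0.035, 0, 0, 0, 0, 0, 0.085, 0, 0, 0, 0, 0, 0.135, 0, 0, 0, 0, 0, 0.18, 0, 0, 0, 0, 0, 0.2, 0, 0, 0, 0]

```text
time: 5.95
eef_pos: [0.676, 0.0234, 0.1786]
tcp_rot: [0.988, 0.152, -0.001, -0.0]
contact_force: [0.1, 0.4, -0.5]
opening: 0.219
finger_force: 49.3
```

Emit:
carry_out:
  deltas: [0, 0, 0.04, 0, 0, 0, 0, 0, 0.09, 0, 0, 0, 0, 0, 0.13, 0, 0, 0, 0, 0, 0.148, 0, 0, 0, 0, 0, 0.152, 0, 0, 0]

```text
time: 6.58
eef_pos: [0.6754, 0.0263, 0.0262]
tcp_rot: [0.988, 0.154, -0.001, -0.0]
contact_force: [0.7, -0.0, -0.6]
opening: 0.226
finger_force: 49.3
```

Emit:
carry_out:
  deltas: [0, 0, 0.002, 0, 0, 0, 0, 0, 0.004, 0, 0, 0, 0, 0, 0.004, 0, 0, 0]

```text
time: 6.95
eef_pos: [0.6769, 0.0256, 0.0246]
tcp_rot: [0.988, 0.153, 0.001, 0.0]
contact_force: [0.5, 0.5, -1.5]
opening: 0.226
finger_force: 49.3
```

Emit:
carry_out:
  deltas: [0, 0, 0.002, 0, 0, 0, 0, 0, 0.002, 0, 0, 0]

```text
time: 7.2
eef_pos: [0.6761, 0.0257, 0.0213]
tcp_rot: [0.988, 0.153, -0.0, -0.0]
contact_force: [-0.8, 0.1, -1.1]
opening: 0.223
finger_force: 49.3
```

Emit:
carry_out:
  deltas: [0, 0, 0.002, 0, 0, 0, 0, 0, 0.002, 0, 0, 0]

```text
time: 7.45
eef_pos: [0.6763, 0.0257, 0.0211]
tcp_rot: [0.988, 0.153, -0.0, -0.0]
contact_force: [-4.5, 0.1, 6.2]
opening: 0.221
finger_force: 50.3
```

Emit:
carry_out:
  deltas: [0, 0, 0, 0, 0, 0, 0, 0, 0, 0, 0, 0, 0, 0, 0, 0, 0, 0, 0, 0, 0, 0, 0, 0, 0, 0, -0.02, 0, 0, 0]
  grip: 100

```text
time: 8.07
eef_pos: [0.6744, 0.0258, 0.0377]
tcp_rot: [0.988, 0.153, -0.002, -0.001]
contact_force: [0.2, -0.4, -0.4]
opening: 1.0
finger_force: 0.0
```

Emit:
carry_out:
  deltas: [0, 0, -0.03, 0, 0, 0, 0, 0, -0.08, 0, 0, 0, 0, 0, -0.13, 0, 0, 0, 0, 0, -0.16, 0, 0, 0, 0, 0, -0.16, 0, 0, 0]

```text
time: 8.7
eef_pos: [0.6784, 0.0255, 0.2052]
tcp_rot: [0.988, 0.153, 0.005, 0.001]
contact_force: [0.8, -0.2, -0.7]
opening: 0.996
finger_force: 0.0
```

```bash
python3 - <<'E'
from h import *
s,im,d=snap('wrist'); print(s['time'],s['eef_pos'],s['opening'])
W=cloud('wrist',d,s); L=loc([.676,.026],SY,W); Z=W[...,2]
m=(abs(L[...,0])<.03)&(abs(L[...,1])<.07)&(Z>.006)&(Z<.07)
r=cv2.minAreaRect(L[m].astype(np.float32)); print(m.sum(),r,np.percentile(Z[m],[5,50,99]))
m2=m&(Z>.04); print(m2.sum(),L[m2].mean(0),np.percentile(Z[m2],90)) 
plan(st(-.084,-.003,.16),SY)
E
```

```text
8.7 [0.67841099 0.02547396 0.20518952] 0.9961573365104477
1412 ((-0.001455000601708889, -0.0016515664756298065), (0.10213084518909454, 0.025845279917120934), 89.9762191772461) [0.00935586 0.01251951 0.0532388 ]
278 [-0.00042102 -0.00150394] 0.052988089819790425
delta [-0.1858 -0.197   0.0408  0.0017 -0.0038  0.0007] dist 0.274
```

Emit:
carry_out:
  deltas: [-0.036, -0.038, 0.008, 0, 0, 0, -0.073, -0.078, 0.016, 0, 0, 0, -0.11, -0.118, 0.024, 0, 0, 0, -0.15, -0.16, 0.032, 0, 0, 0, -0.186, -0.197, 0.04, 0, 0, 0]
  grip: 0

```text
time: 9.38
eef_pos: [0.4358, 0.1576, 0.1567]
tcp_rot: [0.988, 0.153, -0.002, -0.0]
contact_force: [-0.4, 1.3, -0.5]
opening: -0.002
finger_force: 0.0
```

Emit:
carry_out:
  deltas: [0, 0, 0.02, 0, 0, 0, 0, 0, 0.05, 0, 0, 0, 0, 0, 0.07, 0, 0, 0, 0, 0, 0.085, 0, 0, 0, 0, 0, 0.085, 0, 0, 0]

```text
time: 10.0
eef_pos: [0.4375, 0.1568, 0.0723]
tcp_rot: [0.988, 0.153, -0.002, -0.0]
contact_force: [0.3, 0.0, 0.2]
opening: -0.001
finger_force: 0.0
```

```bash
python3 - <<'E'
from h import *
for i in range(3):
    s,im,d=snap('wrist'); print(s['time'],s['eef_pos'],loc(S0,SY,s['eef_pos']),s['opening'],s['contact_force'])
W=cloud('wrist',d,s); L=loc(S0,SY,W); Z=W[...,2]; save('w2',im)
m=(abs(L[...,1]+.003)<.02)&(Z>.0575)&(Z<.068)
for a in np.arange(-.112,0,.006):
    k=m&(abs(L[...,0]-a)<.003); print(round(a,3),k.sum(),np.median(Z[k]).round(4) if k.sum() else None)
plan(st(-.084,-.003,.062),SY)
E
```

```text
10.0 [0.43748135 0.15679913 0.07227426] [-0.08679722 -0.00236679] -0.0010970945948971138 [0.25334098 0.02728398 0.22610099]
10.05 [0.43856742 0.15695281 0.07352207] [-0.08571552 -0.0025487 ] 0.0033727312650460336 [0.53175077 0.12396298 1.39473562]
10.1 [0.43932645 0.15704199 0.07437422] [-0.08496505 -0.0026932 ] 0.00013647127124090472 [1.38119944 0.90384668 0.36511476]
-0.112 0 None
-0.106 28 0.0603
-0.1 83 0.0603
-0.094 127 0.0603
-0.088 387 0.0602
-0.082 761 0.0602
-0.076 872 0.0602
-0.07 924 0.0603
-0.064 939 0.0602
-0.058 843 0.0603
-0.052 1008 0.0642
-0.046 1076 0.0642
-0.04 1123 0.0642
-0.034 1160 0.0642
-0.028 1225 0.0641
-0.022 1256 0.0642
-0.016 1271 0.0642
-0.01 1281 0.0641
-0.004 1391 0.0642
delta [ 0.0005  0.0002  0.0129  0.0002 -0.001   0.0005] dist 0.013
```

View pics/w2.png

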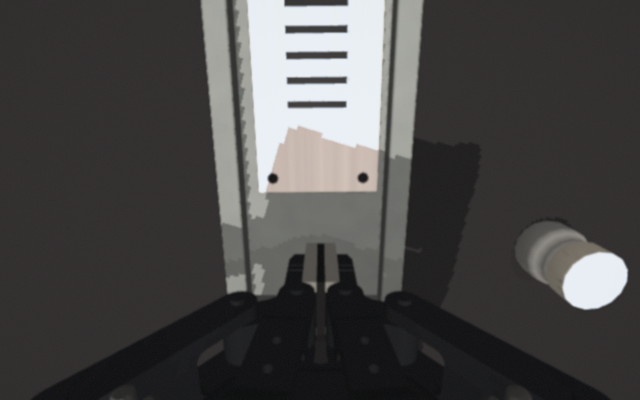

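The closed fingers sit at (320,250), behind the plate's rear edge at row 190, with bare floor between them. Next I feel for the floor.

Emit:
carry_out:
  deltas: [0, 0, 0.006, 0, 0, 0, 0, 0, 0.011, 0, 0, 0, 0, 0, 0.011, 0, 0, 0]

```text
time: 10.52
eef_pos: [0.4388, 0.157, 0.0629]
tcp_rot: [0.988, 0.153, -0.001, -0.0]
contact_force: [0.0, -0.5, -0.1]
opening: 0.0
finger_force: 0.0
```

Emit:
carry_out:
  deltas: [0, 0, 0.001, 0, 0, 0, 0, 0, 0.001, 0, 0, 0]

```text
time: 10.78
eef_pos: [0.4393, 0.1571, 0.0624]
tcp_rot: [0.988, 0.153, 0.0, -0.0]
contact_force: [0.6, 0.6, 0.4]
opening: 0.005
finger_force: 0.0
```

Emit:
carry_out:
  deltas: [0, 0, 0.001, 0, 0, 0, 0, 0, 0.001, 0, 0, 0]

```text
time: 11.02
eef_pos: [0.4392, 0.1571, 0.0613]
tcp_rot: [0.988, 0.153, -0.0, 0.0]
contact_force: [1.2, 0.1, -0.1]
opening: 0.001
finger_force: 0.0
```

Emit:
carry_out:
  deltas: [0.008, 0, 0, 0, 0, 0, 0.016, 0, 0, 0, 0, 0, 0.024, 0, 0, 0, 0, 0, 0.034, 0, 0, 0, 0, 0, 0.044, 0, 0, 0, 0, 0]

```text
time: 11.65
eef_pos: [0.4817, 0.1706, 0.0613]
tcp_rot: [0.988, 0.153, -0.0, 0.0]
contact_force: [-1.4, -1.3, 2.2]
opening: 0.002
finger_force: 1.6
```

Emit:
carry_out:
  deltas: [0.01, 0, 0, 0, 0, 0, 0.02, 0, 0, 0, 0, 0, 0.03, 0, 0, 0, 0, 0, 0.036, 0, 0, 0, 0, 0, 0.036, 0, 0, 0, 0, 0]

```text
time: 12.28
eef_pos: [0.5163, 0.1815, 0.0613]
tcp_rot: [0.988, 0.153, 0.001, -0.0]
contact_force: [0.7, -0.2, -1.2]
opening: 0.003
finger_force: 0.0
```

```bash
cat >> h.py <<'E'
def cover(name):
    s,im,d=snap('wrist'); save(name,im); W=cloud('wrist',d,s); L=loc(S0,SY,W); Z=W[...,2]
    print(s['time'],s['eef_pos'],loc(S0,SY,s['eef_pos']),s['contact_force'])
    m=(abs(L[...,1])<.045)&(abs(Z-.064)<.0025)&(L[...,0]>-.07)&(L[...,0]<.2)
    n,lab,stt,_=cv2.connectedComponentsWithStats(m.astype(np.uint8)); k=1+np.argmax(stt[1:,4]); P=L[lab==k]
    r=cv2.minAreaRect(P.astype(np.float32)); print('cover x',np.percentile(P[:,0],[.5,99.5]).round(4),'y',np.percentile(P[:,1],[1,99]).round(4),r)
E
python3 - <<'E'
from h import *
cover('w3')
E
```

```text
12.275 [0.51627649 0.18150247 0.06131162] [-0.00422088 -0.00264508] [ 0.71855821 -0.21088385 -1.16665883]
cover x [0.007  0.1031] y [-0.0288  0.0261] ((0.0546184778213501, -0.0014531053602695465), (0.0992199257016182, 0.057465653866529465), 1.1751692295074463)
```

Emit:
carry_out:
  deltas: [0.005, 0, 0, 0, 0, 0, 0.01, 0, 0, 0, 0, 0, 0.014, 0, 0, 0, 0, 0, 0.017, 0, 0, 0, 0, 0, 0.017, 0, 0, 0, 0, 0]

```text
time: 12.95
eef_pos: [0.5321, 0.1866, 0.0614]
tcp_rot: [0.988, 0.153, 0.0, -0.0]
contact_force: [-0.7, -0.2, 0.4]
opening: 0.001
finger_force: 0.0
```

Emit:
carry_out:
  deltas: [-0.01, 0, 0, 0, 0, 0, -0.02, 0, -0.03, 0, 0, 0, -0.02, 0, -0.08, 0, 0, 0, -0.02, 0, -0.13, 0, 0, 0, -0.02, 0, -0.15, 0, 0, 0]

```text
time: 13.58
eef_pos: [0.5136, 0.1806, 0.2155]
tcp_rot: [0.988, 0.153, 0.003, -0.0]
contact_force: [-0.2, -0.3, -0.3]
opening: -0.001
finger_force: 0.0
```

Emit:
carry_out:
  deltas: [0.03, 0, 0, 0, 0, 0, 0.07, 0, 0, 0, 0, 0, 0.1, 0, 0, 0, 0, 0, 0.12, 0, 0, 0, 0, 0, 0.12, 0, 0, 0, 0, 0]
  grip: 100

```text
time: 14.2
eef_pos: [0.6271, 0.2167, 0.2108]
tcp_rot: [0.988, 0.153, -0.0, 0.0]
contact_force: [-0.3, -0.1, -0.4]
opening: 1.002
finger_force: 0.0
```

```bash
python3 - <<'E'
from h import *
cover('w4'); plan(st(.14,-.002,.16),SY)
E
```

```text
14.2 [0.62708652 0.21672224 0.21082946] [ 0.11205161 -0.00257954] [-0.34560833 -0.06136014 -0.41528733]
cover x [0.0234 0.1621] y [-0.0288  0.0264] ((0.09125316143035889, -0.0014911293983459473), (0.14240224659442902, 0.05843915417790413), 1.0041587352752686)
delta [ 0.0287 -0.0005  0.0508 -0.0001  0.0012  0.0007] dist 0.058
```

View pics/w4.png

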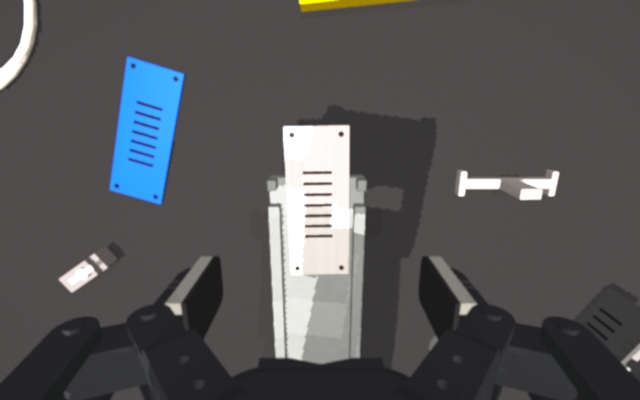

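The plate overhangs the open end (rows 126 to 180) and lies flat. The bar stands upright at (507,184).

Emit:
carry_out:
  deltas: [0.031, -0.001, 0.03, 0, 0, -0.008, 0.031, -0.001, 0.08, 0, 0, -0.008, 0.031, -0.001, 0.125, 0, 0, -0.008, 0.031, -0.001, 0.16, 0, 0, -0.008, 0.031, -0.001, 0.167, 0, 0, -0.008]

```text
time: 14.88
eef_pos: [0.6528, 0.2264, 0.0409]
tcp_rot: [0.988, 0.157, -0.004, 0.0]
contact_force: [-0.1, -0.1, 0.8]
opening: 1.002
finger_force: 0.0
```

Emit:
carry_out:
  deltas: [0, 0, 0, 0, 0, 0, 0, 0, 0, 0, 0, 0]

```text
time: 15.12
eef_pos: [0.6577, 0.2274, 0.0472]
tcp_rot: [0.988, 0.157, 0.002, -0.0]
contact_force: [-0.2, -0.5, 0.3]
opening: 1.001
finger_force: 0.0
```

```bash
python3 - <<'E'
from h import *
for i in range(3):
    cover('w5')
E
```

```text
15.125 [0.65766765 0.2273998  0.04715778] [ 0.14442983 -0.0016486 ] [-0.18690576 -0.51687994  0.34137164]
cover x [0.1028 0.1629] y [-0.0277  0.027 ] ((0.13122597336769104, -0.0003291666507720947), (0.06403402239084244, 0.056505750864744186), 1.5000873804092407)
15.175 [0.65770593 0.22740074 0.04712167] [ 0.1444666  -0.00165928] [ 0.76456727 -0.2983471  -0.27958724]
cover x [0.103 0.163] y [-0.0277  0.027 ] ((0.13125181198120117, -0.0002151206135749817), (0.06397091597318649, 0.05654175952076912), 1.2278940677642822)
15.225 [0.65753706 0.22736731 0.04680144] [ 0.14429553 -0.00164008] [-0.30263118  0.31151996 -0.24164938]
cover x [0.103  0.1629] y [-0.0277  0.027 ] ((0.13154323399066925, -0.00033805519342422485), (0.06369069963693619, 0.056365590542554855), 1.3740912675857544)
```

View pics/w5.png

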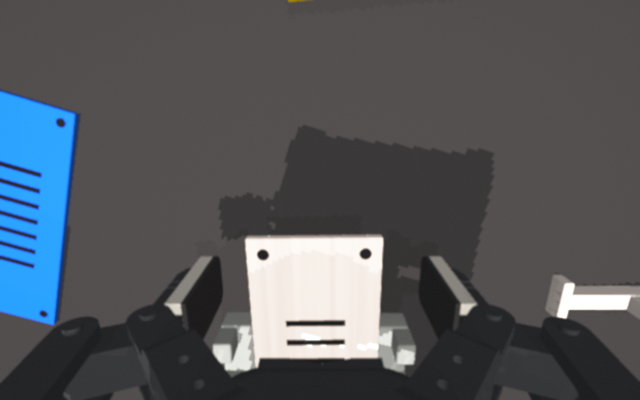

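The plate's free end (247–382, 235) lies centred between the open fingers. I'll lower a little and grip.

Emit:
carry_out:
  deltas: [0, 0, 0.01, 0, 0, 0, 0, 0, 0.01, 0, 0, 0]

```text
time: 15.52
eef_pos: [0.6552, 0.2269, 0.0329]
tcp_rot: [0.988, 0.157, -0.001, 0.0]
contact_force: [0.4, 0.5, 0.2]
opening: 0.999
finger_force: 0.0
```

Emit:
carry_out:
  deltas: [0, 0, 0, 0, 0, 0, 0, 0, 0, 0, 0, 0, 0, 0, 0, 0, 0, 0, 0, 0, 0, 0, 0, 0]
  grip: 0
  grip_force: 80

```text
time: 16.02
eef_pos: [0.6563, 0.2272, 0.0348]
tcp_rot: [0.988, 0.157, 0.0, -0.0]
contact_force: [-1.5, 0.4, 3.5]
opening: 0.631
finger_force: 83.2
```

Emit:
carry_out:
  deltas: [0, 0, -0.003, 0, 0, 0, 0, 0, -0.008, 0, 0, 0, 0, 0, -0.015, 0, 0, 0, 0, 0, -0.025, 0, 0, 0, 0, 0, -0.035, 0, 0, 0]

```text
time: 16.65
eef_pos: [0.6564, 0.2271, 0.0703]
tcp_rot: [0.988, 0.157, 0.0, -0.0]
contact_force: [-0.0, -0.8, -0.9]
opening: 0.632
finger_force: 83.9
```

Emit:
carry_out:
  deltas: [0, 0, -0.012, 0, 0, 0, 0, 0, -0.03, 0, 0, 0, 0, 0, -0.05, 0, 0, 0, 0, 0, -0.065, 0, 0, 0, 0, 0, -0.07, 0, 0, 0]

```text
time: 17.27
eef_pos: [0.6571, 0.2273, 0.1416]
tcp_rot: [0.988, 0.157, 0.002, -0.0]
contact_force: [0.0, -0.4, -2.3]
opening: 0.629
finger_force: 83.9
```

```bash
cat >> h.py <<'E'
def held(name=None):
    s,im,d=snap('wrist'); 
    if name: save(name,im)
    W=cloud('wrist',d,s); T=np.eye(4); T[:3,:3]=R.from_quat(s['tcp_rot']).as_matrix(); T[:3,3]=s['eef_pos']
    P=(W-T[:3,3])@T[:3,:3]
    m=(abs(P[...,0])<.03)&(abs(P[...,1])<.024)&(abs(P[...,2]+.022)<.02)&(im.min(-1)>80)
    Q=P[m]; A=np.c_[Q[:,:2],np.ones(len(Q))]; f,*_=np.linalg.lstsq(A,Q[:,2],rcond=None)
    print(s['time'],'tcp',s['eef_pos'],'open',s['opening'],s['finger_force'],s['contact_force'])
    print('plate top in tool: n',len(Q),'tilt x,y',f[:2].round(3),'z0',f[2].round(4),'x',np.percentile(Q[:,0],[1,99]).round(4))
    return s,im,P
E
python3 - <<'E'
from h import *
held('w6'); held(); T=R.from_quat(ctrl.get_state()['tcp_rot']); print((T.as_euler('zyx')),SY)
E
```

```text
17.275 tcp [0.65705333 0.22726823 0.14162917] open 0.6291780439866537 83.8932752609253 [ 0.04054838 -0.42395549 -2.31996227]
plate top in tool: n 13345 tilt x,y [-0.004 -0.001] z0 -0.0291 x [-0.029   0.0195]
17.325 tcp [0.65692432 0.22726016 0.14138735] open 0.6312239479442011 83.89315724372864 [ 0.41987986  0.94070702 -0.61317184]
plate top in tool: n 13345 tilt x,y [-0.003 -0.001] z0 -0.0292 x [-0.029   0.0195]
[-3.15804649e-01  1.23613265e-03 -3.14132512e+00] 0.30717794835100204
```

View pics/w6.png

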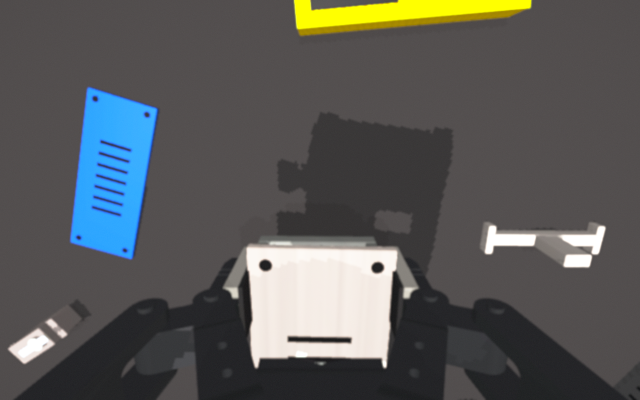

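The plate is held flat and level, its end at row 245 between the pads, with the centre 50 mm behind the TCP and the underside 25 mm above it. Next I move to view the box from the side.

```bash
python3 - <<'E'
from h import *
plan(bx(-.06,.14,.165),BY)
E
```

```text
delta [-2.229e-01  1.715e-01 -2.500e-02 -2.000e-04 -1.300e-03  5.444e-01] dist 0.282
```

Emit:
carry_out:
  deltas: [-0.015, 0.012, -0.01, 0, 0, 0.04, -0.04, 0.031, -0.02, 0, 0, 0.1, -0.067, 0.052, -0.025, 0, 0, 0.17, -0.094, 0.073, -0.025, 0, 0, 0.235, -0.12, 0.093, -0.025, 0, 0, 0.3]

```text
time: 18.0
eef_pos: [0.5697, 0.1005, 0.1633]
tcp_rot: [1.0, 0.007, -0.001, 0.0]
contact_force: [-0.5, 0.8, -1.5]
opening: 0.627
finger_force: 83.9
```

Emit:
carry_out:
  deltas: [-0.019, 0.026, 0, 0, 0, 0.06, -0.038, 0.052, 0, 0, 0, 0.12, -0.055, 0.077, 0, 0, 0, 0.18, -0.067, 0.094, 0, 0, 0, 0.22, -0.075, 0.105, 0, 0, 0, 0.244]

```text
time: 18.62
eef_pos: [0.4966, -0.0054, 0.1635]
tcp_rot: [0.993, -0.115, -0.001, -0.0]
contact_force: [-0.4, 0.8, -1.2]
opening: 0.629
finger_force: 84.0
```

Emit:
carry_out:
  deltas: [0, 0, 0, 0, 0, 0, 0, 0, 0, 0, 0, 0]

```text
time: 18.88
eef_pos: [0.4979, -0.0044, 0.1643]
tcp_rot: [0.994, -0.114, 0.0, -0.0]
contact_force: [1.0, 0.1, -1.5]
opening: 0.624
finger_force: 84.0
```

```bash
python3 - <<'E'
from h import *
for i in range(2):
    s,im,P=held('w7')
    s,im,d=snap('wrist'); W=cloud('wrist',d,s); L=loc(B0,BY,W); Z=W[...,2]
    m=(abs(L[...,0])<.1)&(abs(L[...,1])<.04)&(Z>.06)&(Z<.1)
    r=cv2.minAreaRect(L[m].astype(np.float32)); print(m.sum(),r,'z',np.percentile(Z[m],[5,50,95,99]).round(4),'bench',np.nanmedian(Z[(abs(L[...,0])<.1)&(abs(L[...,1])<.1)&(Z<.03)]))
    for a in (1,-1):
        for b in (1,-1):
            k=m&(np.hypot(L[...,0]-a*.056,L[...,1]-b*.0105)<.004); print('so',a,b,k.sum(),np.median(Z[k]).round(4))
    m2=m&(Z<.0735)&(abs(L[...,0])<.05)
    for sg in (1,-1):
        k=m2&(L[...,1]*sg>.012); print('wall',sg,k.sum(),np.polyfit(L[k][:,0],L[k][:,1],1).round(4),np.percentile(L[k][:,1],[2,98]).round(4))
plan(bx(.05,0,.165),BY)
E
```

```text
18.875 tcp [ 0.49792213 -0.004386    0.16425232] open 0.6239492002692092 83.99151921272278 [ 0.96211678  0.05694862 -1.45459112]
plate top in tool: n 13350 tilt x,y [-0.005 -0.001] z0 -0.0292 x [-0.0285  0.0201]
9538 ((0.00037541240453720093, -0.0026085264980793), (0.14137761294841766, 0.04629945382475853), 0.23697419464588165) z [0.0609 0.0696 0.0728 0.0741] bench 0.00037891015431085195
so 1 1 178 0.0728
so 1 -1 270 0.0703
so -1 1 116 0.0727
so -1 -1 161 0.0698
wall 1 2373 [0.0023 0.0179] [0.0136 0.0202]
wall -1 2676 [ 0.0098 -0.0201] [-0.0247 -0.0176]
18.975 tcp [ 0.49798883 -0.00424997  0.16429597] open 0.6315682068162208 83.99142980575562 [ 0.50539807 -1.08754223 -1.7330762 ]
plate top in tool: n 13356 tilt x,y [-0.004 -0.001] z0 -0.0292 x [-0.0286  0.02  ]
9491 ((0.0002601742744445801, -0.002287672832608223), (0.14127221703529358, 0.046453773975372314), 0.4358064830303192) z [0.0608 0.0696 0.0727 0.0741] bench 0.00035502382424656975
so 1 1 173 0.0728
so 1 -1 276 0.0708
so -1 1 112 0.0725
so -1 -1 171 0.0704
wall 1 2364 [0.0029 0.0179] [0.0136 0.0202]
wall -1 2645 [ 0.0095 -0.0201] [-0.0245 -0.0176]
delta [ 1.099e-01  1.409e-01 -7.000e-04 -1.000e-04  1.000e-04  1.300e-03] dist 0.179
```

View pics/w7.png

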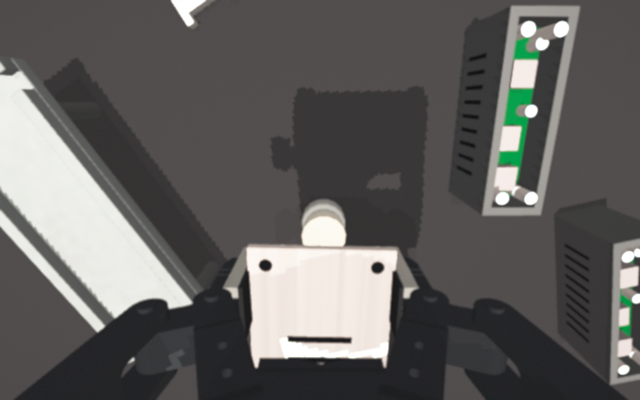

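The target box is at (525,110), with its four corner stand-offs just above the rim at (529,30), (562,30), (503,198) and (531,198). The other box is at lower right.

Emit:
carry_out:
  deltas: [0.018, 0.024, 0, 0, 0, 0, 0.044, 0.058, 0, 0, 0, 0, 0.073, 0.095, 0, 0, 0, 0, 0.099, 0.129, 0, 0, 0, 0, 0.11, 0.143, 0, 0, 0, 0]

```text
time: 19.7
eef_pos: [0.5733, -0.1706, 0.1642]
tcp_rot: [0.993, -0.115, 0.0, -0.0]
contact_force: [0.7, 0.5, -1.6]
opening: 0.631
finger_force: 84.1
```

Emit:
carry_out:
  deltas: [0, 0, 0.025, 0, 0, 0, 0, 0, 0.055, 0, 0, 0, 0, 0, 0.08, 0, 0, 0, 0, 0, 0.092, 0, 0, 0, 0, 0, 0.092, 0, 0, 0]

```text
time: 20.32
eef_pos: [0.572, -0.1681, 0.0715]
tcp_rot: [0.994, -0.114, -0.001, -0.0]
contact_force: [-0.5, 0.4, -1.0]
opening: 0.629
finger_force: 84.1
```

Emit:
carry_out:
  deltas: [0, 0, 0, 0, 0, 0, 0, 0, 0, 0, 0, 0]

```text
time: 20.58
eef_pos: [0.5734, -0.1693, 0.0738]
tcp_rot: [0.994, -0.114, 0.001, 0.0]
contact_force: [0.5, -0.1, -1.2]
opening: 0.634
finger_force: 84.1
```

```bash
python3 - <<'E'
from h import *
s,im,P=held('w8'); print(loc(B0,BY,s['eef_pos']),plan(bx(.0503,-.0018,.072),BY))
for c in ['side','top']:
    _,im,d=snap(c); save(c+'8',im); W=cloud(c,d); L=loc(B0,BY,W)
    m=(abs(L[...,0])<.09)&(abs(L[...,1])<.045)&(abs(W[...,2]-.102)<.008)&(im.min(-1)>110)
    if m.sum()>20:
        r=cv2.minAreaRect(L[m].astype(np.float32)); print(c,m.sum(),r,np.median(W[m][:,2]),np.percentile(L[m],[1,99],axis=0).round(4))
E
```

```text
20.575 tcp [ 0.57335878 -0.16927654  0.07379286] open 0.6336446534942423 84.07178521156311 [ 0.54641446 -0.06551042 -1.20310958]
plate top in tool: n 13374 tilt x,y [-0.004 -0.001] z0 -0.0291 x [-0.0285  0.02  ]
delta [-0.0004 -0.001   0.0016  0.0005 -0.0021  0.0004] dist 0.002
[ 0.05082307 -0.0028311 ] (array([-0.00037454, -0.00104869,  0.00162231]), array([ 0.00047175, -0.00213859,  0.00043149]))
side 483 ((-0.0010190978646278381, -0.002401106059551239), (0.06467191874980927, 0.1396561861038208), 88.09161376953125) 0.10073477209725978 [[-0.0696 -0.03  ]
 [ 0.0551  0.0284]]
```

Emit:
carry_out:
  deltas: [0, -0.001, 0.004, 0, 0, 0, 0, -0.001, 0.008, 0, 0, 0, 0, -0.001, 0.012, 0, 0, 0, 0, -0.001, 0.012, 0, 0, 0]

```text
time: 21.22
eef_pos: [0.5722, -0.1677, 0.0596]
tcp_rot: [0.993, -0.114, -0.001, -0.0]
contact_force: [-0.3, -0.5, -2.1]
opening: 0.632
finger_force: 84.1
```

Emit:
carry_out:
  deltas: [0, 0, 0.001, 0, 0, 0, 0, 0, 0.002, 0, 0, 0, 0, 0, 0.002, 0, 0, 0]

```text
time: 21.6
eef_pos: [0.5727, -0.168, 0.0583]
tcp_rot: [0.993, -0.114, -0.0, -0.0]
contact_force: [0.3, -0.6, -0.7]
opening: 0.63
finger_force: 84.1
```

Emit:
carry_out:
  deltas: [0, 0, 0.001, 0, 0, 0, 0, 0, 0.002, 0, 0, 0, 0, 0, 0.002, 0, 0, 0]

```text
time: 21.98
eef_pos: [0.5726, -0.1679, 0.0562]
tcp_rot: [0.993, -0.114, -0.0, -0.0]
contact_force: [0.1, 1.1, -1.1]
opening: 0.632
finger_force: 84.1
```

Emit:
carry_out:
  deltas: [0, 0, 0.001, 0, 0, 0, 0, 0, 0.002, 0, 0, 0, 0, 0, 0.002, 0, 0, 0]

```text
time: 22.35
eef_pos: [0.5726, -0.1679, 0.0542]
tcp_rot: [0.993, -0.114, -0.0, -0.0]
contact_force: [-0.3, -0.5, -2.0]
opening: 0.631
finger_force: 84.1
```

Emit:
carry_out:
  deltas: [0, 0, 0.001, 0, 0, 0, 0, 0, 0.002, 0, 0, 0, 0, 0, 0.002, 0, 0, 0]

```text
time: 22.72
eef_pos: [0.5726, -0.1679, 0.0522]
tcp_rot: [0.993, -0.114, -0.0, -0.0]
contact_force: [-0.4, 0.3, -1.4]
opening: 0.629
finger_force: 84.1
```

Underside is at about 77 mm; now 1 mm steps.

Emit:
carry_out:
  deltas: [0, 0, 0.001, 0, 0, 0, 0, 0, 0.001, 0, 0, 0]

```text
time: 22.98
eef_pos: [0.5726, -0.1679, 0.0512]
tcp_rot: [0.994, -0.114, -0.0, -0.0]
contact_force: [-0.3, 0.0, -0.5]
opening: 0.63
finger_force: 84.1
```

Emit:
carry_out:
  deltas: [0, 0, 0.001, 0, 0, 0, 0, 0, 0.001, 0, 0, 0]

```text
time: 23.22
eef_pos: [0.5726, -0.1679, 0.0502]
tcp_rot: [0.993, -0.114, -0.0, -0.0]
contact_force: [-0.4, 0.1, -1.5]
opening: 0.628
finger_force: 84.1
```

Emit:
carry_out:
  deltas: [0, 0, 0.001, 0, 0, 0, 0, 0, 0.001, 0, 0, 0]

```text
time: 23.48
eef_pos: [0.5726, -0.1679, 0.0492]
tcp_rot: [0.994, -0.114, -0.0, -0.0]
contact_force: [-0.9, 0.8, -1.2]
opening: 0.631
finger_force: 84.1
```

Emit:
carry_out:
  deltas: [0, 0, 0.001, 0, 0, 0, 0, 0, 0.001, 0, 0, 0]

```text
time: 23.72
eef_pos: [0.5727, -0.168, 0.0483]
tcp_rot: [0.993, -0.114, -0.0, -0.0]
contact_force: [-0.3, 0.2, -0.6]
opening: 0.633
finger_force: 84.1
```

Emit:
carry_out:
  deltas: [0, 0, 0.001, 0, 0, 0, 0, 0, 0.001, 0, 0, 0]

```text
time: 23.98
eef_pos: [0.5728, -0.168, 0.0481]
tcp_rot: [0.994, -0.114, -0.0, 0.0]
contact_force: [-1.2, 1.0, 4.8]
opening: 0.632
finger_force: 84.4
```

```bash
python3 - <<'E'
from h import *
s,im,P=held(); print(s['wrist_torque'])
E
```

```text
23.975 tcp [ 0.57284211 -0.16800391  0.04805754] open 0.6316745438546091 84.41964983940125 [-1.15071547  1.02818301  4.76037858]
plate top in tool: n 14059 tilt x,y [0.037 0.002] z0 -0.0288 x [-0.0283  0.0201]
[ 0.17654019  0.2850257  -0.0239892 ]
```

Emit:
carry_out:
  deltas: [0, 0, 0.0004, 0, 0, 0, 0, 0, 0.0004, 0, 0, 0]

```text
time: 24.28
eef_pos: [0.5729, -0.168, 0.048]
tcp_rot: [0.994, -0.114, -0.0, 0.0]
contact_force: [-2.8, 2.1, 6.6]
opening: 0.634
finger_force: 84.6
```

Emit:
carry_out:
  deltas: [0, 0, 0, 0, 0, 0, 0, 0, 0, 0, 0, 0]
  grip_force: 20

```text
time: 24.52
eef_pos: [0.5729, -0.168, 0.048]
tcp_rot: [0.993, -0.114, -0.0, 0.0]
contact_force: [-3.3, 1.7, 8.2]
opening: 0.628
finger_force: 84.6
```

Emit:
carry_out:
  deltas: [0, 0, 0, 0, 0, 0, 0, 0, 0, 0, 0, 0, 0, 0, 0, 0, 0, 0, 0, 0, 0, 0, 0, 0]
  grip: 100

```text
time: 25.02
eef_pos: [0.5726, -0.1679, 0.0467]
tcp_rot: [0.993, -0.114, -0.0, -0.0]
contact_force: [0.1, -0.7, -0.2]
opening: 1.001
finger_force: 0.0
```

```bash
python3 - <<'E'
from h import *
s,im,P=held('w9')
E
```

```text
25.025 tcp [ 0.57261789 -0.16791692  0.04667173] open 1.0005592504680347 0.0 [ 0.14648178 -0.66794446 -0.16712398]
plate top in tool: n 14192 tilt x,y [0.035 0.003] z0 -0.0303 x [-0.0275  0.0205]
```

View pics/w9.png

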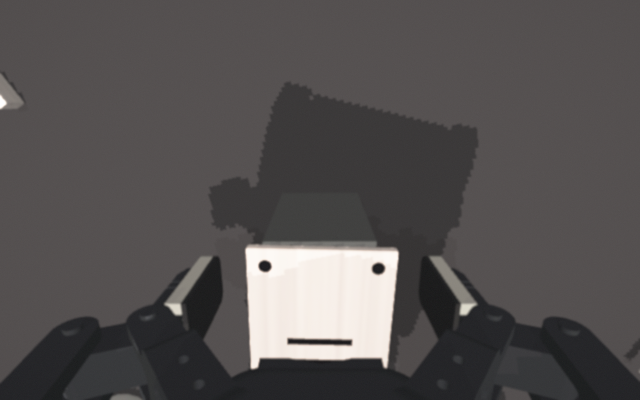

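The plate lies on the box between the open fingers, clear on both sides. Next I retreat upward and check.

Emit:
carry_out:
  deltas: [0, 0, -0.02, 0, 0, 0, 0, 0, -0.06, 0, 0, 0, 0, 0, -0.11, 0, 0, 0, 0, 0, -0.15, 0, 0, 0, 0, 0, -0.16, 0, 0, 0]

```text
time: 25.7
eef_pos: [0.5747, -0.1688, 0.2126]
tcp_rot: [0.993, -0.114, 0.004, 0.001]
contact_force: [0.3, -0.0, -0.6]
opening: 1.001
finger_force: 0.0
```

Emit:
carry_out:
  deltas: [-0.01, 0, -0.01, 0, 0, 0, -0.03, 0, -0.02, 0, 0, 0, -0.03, 0, -0.02, 0, 0, 0, -0.03, 0, -0.02, 0, 0, 0]

```text
time: 26.2
eef_pos: [0.5429, -0.161, 0.2256]
tcp_rot: [0.993, -0.114, -0.001, -0.0]
contact_force: [0.8, -0.3, -0.1]
opening: 0.999
finger_force: 0.0
```

```bash
python3 - <<'E'
from h import *
def an(c,s,im,d):
    W=cloud(c,d,s); L=loc(B0,BY,W); Z=W[...,2]
    m=(abs(L[...,0])<.09)&(abs(L[...,1])<.05)&(abs(Z-.079)<.007)&(im.min(-1)>90)
    n,lab,stt,_=cv2.connectedComponentsWithStats(m.astype(np.uint8)); k=lab==1+np.argmax(stt[1:,4])
    r=cv2.minAreaRect(L[k].astype(np.float32)); A=np.c_[L[k],np.ones(k.sum())]
    print(c,k.sum(),r,'plane',np.linalg.lstsq(A,Z[k],rcond=None)[0].round(4),np.percentile(L[k],[1,99],axis=0).round(4).tolist())
    w=(abs(L[...,0])<.09)&(abs(L[...,1])<.04)&(Z>.02)&(Z<.068); 
    if w.sum()>30: print(' below',w.sum(),np.percentile(L[w],[1,50,99],axis=0).round(4).tolist())
for c in ['wrist','top','side']:
    s,im,d=snap(c); save(c+'10',im); an(c,s,im,d)
print(ctrl.get_state()['time'])
E
```

```text
wrist 8994 ((-0.0005266442894935608, -0.0021823346614837646), (0.05592750012874603, 0.14071793854236603), 88.58009338378906) plane [-0.0005 -0.001   0.0774] [[-0.0684, -0.0298], [0.0689, 0.0258]]
 below 180 [[0.0697, -0.0241], [0.0699, -0.0024], [0.07, 0.0186]]
top 15 ((0.022705424576997757, -0.016832279041409492), (0.014452634379267693, 0.008084407076239586), 55.34206771850586) plane [-0.1491  0.0358  0.0826] [[0.0214, -0.0246], [0.0298, -0.0109]]
side 633 ((-0.0008649528026580811, 0.001951294019818306), (0.1423441618680954, 0.06310968846082687), 0.7624844312667847) plane [-0.001  -0.0036  0.0758] [[-0.07, -0.0284], [0.0681, 0.0297]]
 below 682 [[-0.0735, -0.0189], [-0.0119, 0.0202], [0.069, 0.024]]
26.35
```

View pics/side10.png

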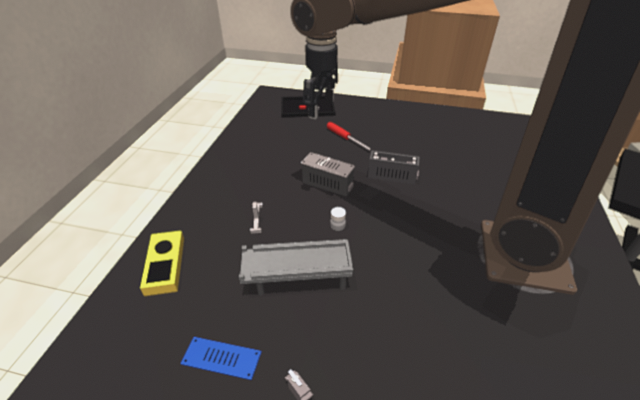

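The plate rests flat on the target box at (328,165) and the bar stands upright at (257,217). The jar and screwdriver have not moved. In the wrist measurements the plate is within about 1 mm of centre and 0.03 rad of square.

```bash
python3 -c "
from plant import ctrl
print(ctrl.sign_off())"
```

```text
the job is handed in; nothing more can be done
None
```

The job is handed in (the hand-in call gave no verdict): by my last measurements the cover rests flat on the box's stand-offs, within about 1 mm of centre and 0.03 rad of square, the stop bar stands upright on the bench, and the screwdriver, servo and jar were left alone.

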